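# Pull the filter plate for inspection

## Robot

A 6-joint arm with a two-finger parallel gripper is mounted at the origin on the work surface. World frame = base frame: x ahead of the robot, y to its left, z up, the work surface at z = 0. Lengths are in mm, angles in rad, forces in N, time in s.
With the tool pointing down it reaches from about 350 to 875 mm from the base axis. Payload 4.2 kg.
Tool frame: the origin (TCP) lies at the very end of the fingers, on their centre line; the grasp point (between the pads) lies 19 mm behind it (pinch_z is the distance from the TCP to the grasp point, in mm); z points along the fingers, y is the line along which they close (so a half turn about z gives the same grasp; the last joint's range is limited). The gripper opens to 85 mm and grips with 20 to 120 N. Pads are 22 mm wide; open, the fingers measure 114 mm over their backs; the gripper's body (76 mm by 85 mm) begins 54 mm behind the grasp point. The pads swing forward as they close: fully open they stand 13 mm farther back than shut.
Start: joints at [1.462, 0.385, 0.008, 0, -1.194, -0.259], TCP at [224.694, 583.191, 231.312] pointing down, gripper open.
Joint ranges: [-3.14, 3.14], [-1.21, 2.06], [-1.07, 1.41], [-3.16, 2.05], [-2.99, -0.16], [-3.1, 3.1]. Speed limits (rad/s): [2.79, 2.79, 3.14, 3.14, 3.14, 3.14].

## Interface

Orientations are given as a unit quaternion [x, y, z, w].
In Python, from bench import * gives the robot as it stands.
- The arm moves only by the tool arm_command, never from a script. Its argument "steps" is one flat list of numbers, 4 for each row, row after row: the shift along the tool's x, y, z in m, then the turn about the tool's z in rad. In form: [tx, ty, tz, roll, tx, ty, tz, roll, ...]. A call has 1 to 20 rows; each row shifts and turns the commanded pose from where the row before left it, along the tool's axes as they then stand; what a row does not reach is not made up. A row lasts 1/8 s, in which the tool goes at most 62.5 mm and 10.7 degrees, less where a joint would pass 70% of its speed; a pose out of reach is approached as far as the arm can. A call with a gripper value outside its range is refused whole. "grip" is the finger opening in m, from 0 to 0.0854, set as the call begins (left out, the last holds). The fingers move at their own pace and stop on an object; the grip force is fixed at half the most. Time passes only in rows, so rows that do not move let the fingers close. It gives the time, the measured TCP pose, the force, the opening and the grip force at its end, in the units of the state.
- read_state(): the state, without advancing time (a new reading comes with each control period).
- get_image(name): name is "scene" or "side" or "wrist"; returns the picture (480x640x3 uint8, red, green, blue); there is no depth.
- get_calibration(name): a dict with "camera_matrix" (3x3 intrinsics, pixels), "k1" (the pictures are not rectified: a ray, as slopes to the right and down, at radius r is drawn at 1 + k1 r^2 times it, then the intrinsics apply), "cam_to_world" (4x4, takes a point from camera to world coordinates). Camera axes: x right, y down, z forward; pixel columns grow to the right and rows downward; lengths in mm; the calibration is good to about 2 mm. A picture is of the moment at which its call begins: read the wrist's pose just before it. get_calibration takes no time and is no camera call; for the wrist camera it gives the pose at the moment of the call.
- job_done(): hands the job in; it is judged then, once.
The state is a dict: "clock": time; "joints": joint angles; "joint_vel": joint speeds; "joint_efforts": joint torques, N m; "position": TCP position; "ee_rot": TCP orientation; "contact_force": force on the tool from outside, world axes, zero at the start; "wrist_torque": the same for the moment, N m; "gripper_width": finger opening in mm; "grasp_force": force on a finger pad.
Only numpy, scipy, OpenCV 4.12 (cv2) and the standard library are available. Lean on these libraries where they do the work, as an engineer would, in place of code of your own. Each camera call takes 0.05 s, during which the arm holds its last target. There are 200 camera calls.

## Task

Unscrew the filter box's locking cap a quarter turn anticlockwise so that its tongue frees the cover flap, swing the flap open by its handle to upright or beyond and leave it open, then take the filter plate hidden inside by its tab and draw it out. Finish while still holding the plate: keep it still and upright over the middle of the drip tray, lined up with the tray's length, its lower edge about 10 cm above the bench and touching nothing but the gripper. Leave everything else on the bench where it stands.

Things in the scene. Friction and masses are not known exactly. Their poses are not given: they have to be found in the camera images.
- filter_box: White box fixed to the bench, 130 (its x) x 216 mm (y), rim 85 mm high; origin at the centre of its underside, -x side roughly to the robot. y -100 to 32 mm: open-topped chamber under the flap (x -57 to 57, floor 10 mm up). y 32 to 108: solid ledge, level with the rim, carrying the cap. It stands on the robot's left or right, the tray on the other side.
- lock_cap (a joint): Turn of the locking cap, rad: 0 locked, grows anticlockwise from above to a stop at 1.57; starts at 0 to 0.25; friction 0.06 N m keeps it where left. Under the cap is a steel tongue (15 wide, 5 thick, 55 mm long from the axis, top 14 mm above the rim): near 0 it points to the box's -y, over the flap's edge, and blocks it; from 1.0 on it is clear.
- cap_grip (a point): Point to grip the locking cap: on its upright axis, 121 mm above the bench. The cap is an upright knurled black cylinder, 38 mm across, from 99 to 133 mm above the bench, standing on the ledge at x 0, y 77 mm of the box.
- cover_flap (a joint): Angle of the cover flap, rad: 0 shut, 1.57 upright, stop at 1.9. Hinged along the box's y axis at the far (+x) rim; its near edge rises. A stiff hinge (0.18 N m) keeps it where it is left. Grey plate, 125 mm from hinge to near edge, 146 mm wide, 6 mm thick.
- flap_handle (a point): Middle of the steel bar of the flap's bridge handle: round, 10 mm thick, 80 mm long between two legs, parallel to the hinge; its axis is 36 mm above the flap's top face, 113 mm from the hinge and 12 mm from the near edge. Flap shut, the bar is 127.5 mm above the bench. It can turn between the fingers.
- flap_hinge (a point): Point on the hinge axis of the flap, in the middle of its width, 85.5 mm above the bench; it is level with the underside of the flap (handle axis 42 mm above it, measured square to the flap). Axis along the box's y.
- filter_plate: Loose plate on edge in a slot under the flap, lifts straight up. 12 mm thick (its x), 118 wide (y), 50 high, plus a tab (34 wide, 18 high, 12 thick) on the middle of its top edge: 68 high in all; 0.10 to 0.20 kg; faces alike. Origin: centre of its lower edge, z up. Starts at x -8, y about -34 mm of the box, parallel to it, 10 mm above the bench. Slot 16 mm wide, rails only near its two ends.
- drip_tray: Flat open steel tray fixed to the bench, 100 mm (its x) by 220 mm (its y, the length), 20 mm high; origin at the centre of its underside on the bench.
- jar: Bystander, to be left alone: small closed glass jar, 40 mm across, 55 mm high; origin at the centre of its underside.
- dish: Bystander, to be left alone: flat glass dish, 60 mm across, 16 mm high; origin at the centre of its underside.
- beaker: Bystander, to be left alone: glass beaker, 64 mm across, 85 mm high; origin at the centre of its underside.
- amber_bottle: Bystander, to be left alone: amber glass bottle with a cap, 64 mm across, 120 mm high; origin at the centre of its underside.
- wafer_box: Bystander, to be left alone: flat white plastic box, 110 x 110 x 28 mm; origin at the centre of its underside.
- spatula: Bystander, to be left alone: spatula lying flat, 180 mm long; origin at the centre of its underside.
- cup: Bystander, to be left alone: white plastic cup, 70 mm across, 75 mm high; origin at the centre of its underside.
Mind the look-alikes: they are no part of the job. What is shaped like the drip_tray but pink or red is not meant.

How it is judged:
By the outcome, as a careful person would: the job done as asked, in the order asked, and still so for the second after the job is handed in, while the arm keeps its last pose, push and grip.
It also fails if it takes over 67 s, if anything falls off the work surface, if the arm or the gripper's body presses on something with over 40 N, if the wrist force passes 120 N, or if a joint passes its speed limit or range.

## Working session

There is one attempt and no reset: what is moved stays moved. The work goes in short steps, Python scripts to look and compute and a tool call to move; the robot and the scene stay as the last step left them, time stands still between calls to the robot, and variables do not carry over. Pictures are saved under pics/ and viewed, at most 10 in all, crops included, and the job is handed in when it is done.

Besides the shell and the picture viewer there is one more tool, called in YAML: its name, and indented under it one key for each argument. arm_command: Moves the arm, as the interface text tells. Its arguments: {"type":"object","properties":{"steps":{"type":"array","items":{"type":"number"}},"grip":{"type":"number"}},"required":["steps"]}

```bash
mkdir -p pics
python3 - <<'E'
from bench import *
import cv2,numpy as np
for n in ("scene","side"):
    cv2.imwrite(f"pics/{n}0.png",get_image(n)[:,:,::-1])
    c=get_calibration(n); print(n,np.round(c["cam_to_world"],3).tolist(),np.array(c["camera_matrix"]).tolist(),c["k1"])
print(read_state())
E
```

```text
scene [[-0.688, 0.49, -0.536, 1267.71], [0.726, 0.444, -0.525, 658.32], [-0.019, -0.75, -0.661, 1050.602], [0.0, 0.0, 0.0, 1.0]] [[549.4563808911975, 0.0, 319.95699494792234], [0.0, 549.4563808911975, 233.73198757346734], [0.0, 0.0, 1.0]] -0.0891966965250611
side [[-0.974, -0.168, 0.153, 223.979], [-0.227, 0.754, -0.617, 1005.634], [-0.011, -0.635, -0.772, 1455.988], [0.0, 0.0, 0.0, 1.0]] [[525.4485002376433, 0.0, 330.1249510296762], [0.0, 525.4485002376433, 240.43428091669404], [0.0, 0.0, 1.0]] -0.15901318645561924
{'clock': 0.1, 'joints': array([ 1.46159971e+00,  3.85512968e-01,  6.78038527e-03, -4.50367682e-04,
       -1.19398654e+00, -2.58586248e-01]), 'joint_vel': array([-2.38997193e-05, -1.76476797e-03,  3.68738314e-03,  2.25591457e-03,
       -1.74482386e-03, -3.48419717e-04]), 'joint_efforts': array([-9.67827473e-04, -3.93316376e+01,  1.88931763e+01,  4.19801205e+00,
       -2.53793834e-03,  3.91759542e-06]), 'position': array([224.51879851, 582.73437887, 230.31557805]), 'ee_rot': array([ 9.83123896e-01, -1.82938341e-01, -1.36977457e-04,  9.74338767e-04]), 'contact_force': array([-0.05976831,  0.39737461,  0.67958144]), 'wrist_torque': array([-0.03785831, -0.0005665 , -0.08043974]), 'grasp_force': 0.0, 'gripper_width': 85.29286852195514}
```

View pics/scene0.png

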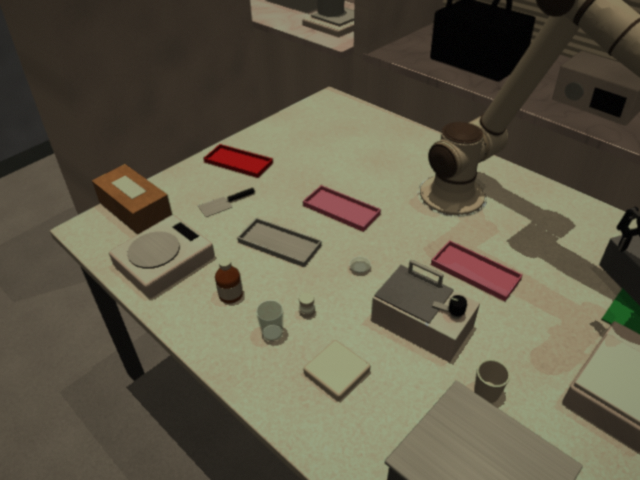

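View pics/side0.png

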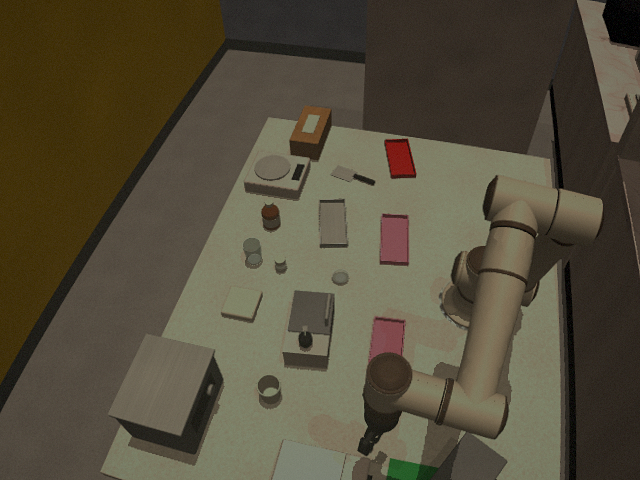

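The scene picture shows the box at scene (425,310) with its cap at (458,306) and handle at (425,268). Tray candidates are grey at scene (279,242), pink at (341,207) and (476,270), and red at (238,160). The grey one fits, since pink and red are excluded. I'll confirm it and the box in enlarged crops.

```bash
cat > h.py <<'E'
from bench import *
import cv2,numpy as np
def ray(n,uv,c=None):
    c=c or get_calibration(n);K=np.array(c["camera_matrix"]);T=np.array(c["cam_to_world"])
    p=cv2.undistortPoints(np.array(uv,float).reshape(-1,1,2),K,np.array([c["k1"],0,0,0.]))[:,0]
    return T[:3,3],np.c_[p,np.ones(len(p))]@T[:3,:3].T
def at(n,uv,z,c=None):
    o,d=ray(n,uv,c); return o+d*((np.array(z)-o[2])/d[:,2])[:,None]
def proj(n,P,c=None):
    c=c or get_calibration(n);K=np.array(c["camera_matrix"]);T=np.linalg.inv(np.array(c["cam_to_world"]))
    q=np.reshape(P,(-1,3))@T[:3,:3].T+T[:3,3]
    return cv2.projectPoints(q,np.zeros(3),np.zeros(3),K,np.array([c["k1"],0,0,0.]))[0][:,0]
E
python3 - <<'E'
import cv2,numpy as np
a=cv2.imread("pics/scene0.png");b=cv2.imread("pics/side0.png")
f=lambda im,x,y,w,h:cv2.resize(im[y:y+h,x:x+w],(400,300),interpolation=cv2.INTER_CUBIC)
o=np.vstack([np.hstack([f(a,360,255,133,100),f(a,220,200,133,100)]),np.hstack([f(b,250,275,133,100),f(b,270,180,133,100)])])
cv2.imwrite("pics/crop0.png",cv2.convertScaleAbs(o,alpha=1.5))
E
```

```text
(no output)
```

View pics/crop0.png

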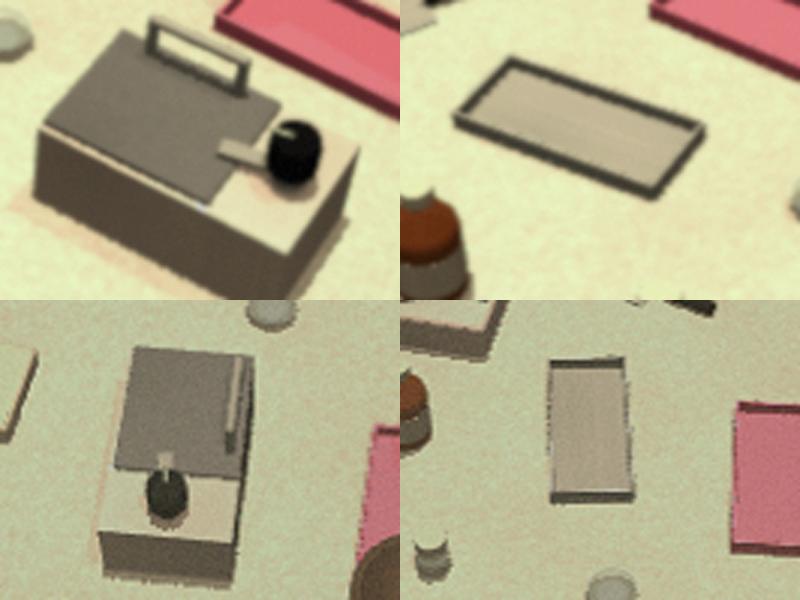

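```bash
cat > fit.py <<'E'
from h import *
from scipy.optimize import least_squares
s=133/400
def px(l,off,c0): return [((x-c0[0])*s+off[0],(y-c0[1])*s+off[1]) for x,y in l]
def fit(obs,x0):
    R=lambda t:np.array([[np.cos(t),-np.sin(t),0],[np.sin(t),np.cos(t),0],[0,0,1]])
    def f(p):
        return np.concatenate([(proj(n,np.array(L)@R(p[2]).T+[p[0],p[1],0])-np.array(u)).ravel() for n,L,u in obs])
    r=least_squares(f,x0,loss='soft_l1');print(np.round(r.x,3),np.round(r.fun.reshape(-1,2),1).tolist())
box=[("scene",[[65,-108,85],[65,108,85],[-65,108,85],[0,77,133],[-49,-74,132],[-49,6,132]],px([(40,128),(283,252),(357,150),(296,133),(152,20),(246,66)],(360,255),(0,0))),
("side",[[65,108,85],[-65,108,85],[0,77,133]],px([(98,533),(238,540),(166,485)],(250,275),(0,300)))]
tray=[("scene",[[50,-110,20],[-50,-110,20],[-50,110,20],[50,110,20]],px([(455,115),(511,58),(706,127),(655,188)],(220,200),(400,0))),
("side",[[50,-110,20],[-50,-110,20],[-50,110,20],[50,110,20]],px([(548,360),(624,358),(632,492),(552,493)],(270,180),(400,300)))]
b0=at("side",[(307,325)],[85])[0];t0=at("side",[(333,222)],[20])[0]
print(b0,t0)
for o,x0 in((box,b0),(tray,t0)): fit(o,[x0[0],x0[1],0]); fit(o[:1],[x0[0],x0[1],0]); fit(o[1:],[x0[0],x0[1],0])
E
python3 fit.py
```

```text
[488.19264202 245.44379974  85.        ] [ 517.45674055 -228.23609579   20.        ]
[4.86816e+02 2.34575e+02 1.35000e-01] [[-1.3, -0.5], [1.9, -0.2], [1.4, -3.1], [0.8, 0.4], [-0.5, -1.1], [-1.5, -2.9], [-0.9, -0.2], [-2.8, 1.2], [-0.8, 0.2]]
[4.90147e+02 2.36352e+02 1.07000e-01] [[-1.5, -0.5], [0.4, 1.7], [1.5, -0.8], [0.2, 2.3], [0.3, -0.3], [-1.2, -1.5]]
[4.87206e+02 2.33131e+02 1.76000e-01] [[0.5, 0.3], [-1.2, -0.0], [0.3, -0.2]]
[ 5.22634e+02 -2.30661e+02  2.58000e-01] [[-0.7, -1.2], [0.2, -2.2], [0.8, -2.2], [0.0, -0.3], [-1.5, -0.0], [-0.4, -0.1], [-0.2, 0.4], [-2.0, 0.9]]
[ 5.27095e+02 -2.26438e+02  2.57000e-01] [[-0.9, 0.2], [0.1, -0.9], [0.8, -0.7], [-0.0, 1.3]]
[ 5.19317e+02 -2.33114e+02  2.57000e-01] [[-0.5, -0.4], [0.6, -0.4], [0.8, 0.1], [-1.0, 0.6]]
```

arm_command:
  steps: [0, 0, -0.03, 0.178, 0, 0, -0.03, 0.178, 0, 0, -0.03, 0.178, 0, 0, -0.01, 0.178, 0, 0, 0, 0.178, 0, 0, 0, 0.178, 0.042, -0.024, 0, 0, 0.042, -0.024, 0, 0, 0.042, -0.024, 0, 0, 0.042, -0.024, 0, 0, 0.042, -0.024, 0, 0, 0.042, -0.024, 0, 0, 0.042, -0.024, 0, 0, 0.042, -0.024, 0, 0, 0.042, -0.024, 0, 0, 0, 0, 0, 0, 0, 0, 0, 0]
  grip: 0.05

```text
clock: 2.22
position: [489.4, 237.7, 330.9]
ee_rot: [0.753, -0.658, -0.0, 0.0]
contact_force: [-0.1, 0.5, -1.0]
gripper_width: 50.0
grasp_force: 0.0
```

Run:
```python
from h import *
s=read_state();print(s["position"],s["ee_rot"],s["joints"],s["gripper_width"])
np.set_printoptions(suppress=True)
c=get_calibration("wrist");im=get_image("wrist");print(c,c["cam_to_world"].tolist() if hasattr(c["cam_to_world"],'tolist') else '')
cv2.imwrite("pics/w1.png",cv2.convertScaleAbs(im[:,:,::-1],alpha=1.4))
```

```text
[489.38443555 237.65120894 330.87909618] [ 7.53028164e-01 -6.57988135e-01 -2.39393121e-04  3.74570784e-04] [ 7.49970018e-01  1.91459808e-01 -1.51639037e-02 -4.08089929e-04
 -1.36496690e+00 -6.15378167e-01] 49.98888358615185
{'camera_matrix': array([[376.14128364,   0.        , 321.21879601],
       [  0.        , 376.14128364, 241.88970782],
       [  0.        ,   0.        ,   1.        ]]), 'k1': -0.04211611749028515, 'cam_to_world': array([[ -0.99090699,  -0.12781347,  -0.04203636, 499.64406487],
       [ -0.13454549,   0.94342451,   0.30306388, 159.41940421],
       [  0.00092249,   0.30596392,  -0.95204266, 472.00750023],
       [  0.        ,   0.        ,   0.        ,   1.        ]])} [[-0.9909069890061534, -0.1278134708603437, -0.042036362894419955, 499.64406486814414], [-0.1345454873016433, 0.9434245056224658, 0.3030638778174813, 159.41940420951258], [0.0009224887655873198, 0.3059639175746675, -0.9520426619415957, 472.00750023085044], [0.0, 0.0, 0.0, 1.0]]
```

View pics/w1.png

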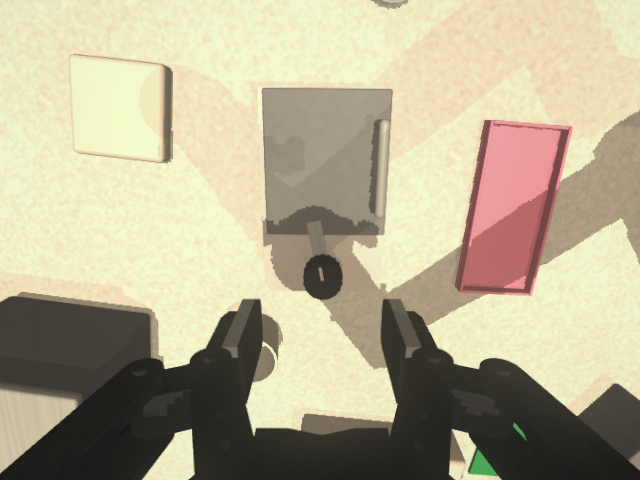

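The wrist view shows flap corners at (263,89), (392,90), (384,233) and (267,234). The bar runs from (382,120) to (378,217), the cap top is near (323,279), and the tongue points up to (314,223), slightly unscrewed.

Run:
```python
from fit import fit
from h import *
c=get_calibration("wrist")
fit([("wrist",[[62.5,-107,91.5],[-62.5,-107,91.5],[-62.5,39,91.5],[62.5,39,91.5],[-50.5,-74,132],[-50.5,6,132],[0,77,133]],
[(263,89),(392,90),(384,233),(267,234),(383,120),(379,217),(323,278)])],[487,235,.13])
print(at("wrist",[(323,278),(314,223)],[133,99]))
```

```text
[488.19264202 245.44379974  85.        ] [ 517.45674055 -228.23609579   20.        ]
[4.86816e+02 2.34575e+02 1.35000e-01] [[-1.3, -0.5], [1.9, -0.2], [1.4, -3.1], [0.8, 0.4], [-0.5, -1.1], [-1.5, -2.9], [-0.9, -0.2], [-2.8, 1.2], [-0.8, 0.2]]
[4.90147e+02 2.36352e+02 1.07000e-01] [[-1.5, -0.5], [0.4, 1.7], [1.5, -0.8], [0.2, 2.3], [0.3, -0.3], [-1.2, -1.5]]
[4.87206e+02 2.33131e+02 1.76000e-01] [[0.5, 0.3], [-1.2, -0.0], [0.3, -0.2]]
[ 5.22634e+02 -2.30661e+02  2.58000e-01] [[-0.7, -1.2], [0.2, -2.2], [0.8, -2.2], [0.0, -0.3], [-1.5, -0.0], [-0.4, -0.1], [-0.2, 0.4], [-2.0, 0.9]]
[ 5.27095e+02 -2.26438e+02  2.57000e-01] [[-0.9, 0.2], [0.1, -0.9], [0.8, -0.7], [-0.0, 1.3]]
[ 5.19317e+02 -2.33114e+02  2.57000e-01] [[-0.5, -0.4], [0.6, -0.4], [0.8, 0.1], [-1.0, 0.6]]
[4.85366e+02 2.34181e+02 1.27000e-01] [[-3.1, -2.6], [0.1, -2.3], [-0.6, 2.3], [-1.8, 0.3], [1.4, 4.0], [0.5, -3.2], [1.3, 6.0]]
[[477.71630688 304.37912542 133.        ]
 [493.0612115  259.54193583  99.        ]]
```

```bash
sed -i 's/^b0=/if __name__=="__main__":\n  b0=/;s/^print(b0/  print(b0/;s/^for o,x0/  for o,x0/' fit.py
python3 - <<'E'
from h import *
from scipy.optimize import least_squares
ims={"wrist":(cv2.imread("pics/w1.png"),(298,248,348,305),45),"scene":(cv2.imread("pics/scene0.png"),(447,290,472,322),25)}
t=np.linspace(0,2*np.pi,40)
for n,(im,(x0,y0,x1,y1),th) in ims.items():
    m=(im.max(2)<th).astype(np.uint8)*0+0
    m[y0:y1,x0:x1]=(im.max(2)[y0:y1,x0:x1]<th)
    k,l,st,ce=cv2.connectedComponentsWithStats(m.astype(np.uint8));i=1+st[1:,4].argmax();print(n,st[i],ce[i])
    pts=cv2.convexHull(np.argwhere(l==i)[:,::-1].astype(np.float32));b=st[i]
    obs=np.array([b[0],b[1],b[0]+b[2]-1,b[1]+b[3]-1])
    def f(p):
        P=np.concatenate([np.c_[p[0]+19*np.cos(t),p[1]+19*np.sin(t),0*t+z] for z in(99,133)])
        q=proj(n,P);return np.r_[q.min(0),q.max(0)]-obs
    r=least_squares(f,[476,309]);print(r.x,r.fun)
E
```

```text
Traceback (most recent call last):
ValueError: attempt to get argmax of an empty sequence
```

Run:
```python
from h import *
from scipy.optimize import least_squares
ims={"wrist":(cv2.imread("pics/w1.png"),(298,248,348,305)),"scene":(cv2.imread("pics/scene0.png"),(447,290,472,322))}
t=np.linspace(0,2*np.pi,40)
for n,(im,(x0,y0,x1,y1)) in ims.items():
    g=im.max(2)[y0:y1,x0:x1];th,m=cv2.threshold(g,0,1,cv2.THRESH_BINARY_INV+cv2.THRESH_OTSU)
    print(n,th,g.min());m=(g<(th+g.min())/2).astype(np.uint8)
    k,l,st,ce=cv2.connectedComponentsWithStats(m);b=st[1+st[1:,4].argmax()]
    obs=np.array([b[0],b[1],b[0]+b[2]-1,b[1]+b[3]-1])+[x0,y0,x0,y0]
    def f(p):
        P=np.concatenate([np.c_[p[0]+19*np.cos(t),p[1]+19*np.sin(t),0*t+z] for z in(99,133)])
        q=proj(n,P);return np.r_[q.min(0),q.max(0)]-obs
    r=least_squares(f,[476,309]);print(obs,r.x,r.fun)
```

```text
wrist 115.0 48
[304 254 341 299] [477.49904396 309.3948927 ] [-0.81833859 -1.11154425  0.81911003  1.13106121]
scene 76.0 1
[449 296 465 317] [482.53844494 311.80004022] [-1.70641134 -0.99614891  1.67345301  0.8967605 ]
```

arm_command:
  steps: [-0.0365, 0.001, 0, 0, -0.036, 0.001, 0, 0, 0, 0, 0.05, 0, 0, 0, 0.05, 0, 0, 0, 0.05, 0, 0, 0, 0.04, 0, 0, 0, 0.025, 0, 0, 0, 0.014, 0, 0, 0, 0, 0]
  grip: 0.06

```text
clock: 3.4
position: [477.3, 309.7, 101.8]
ee_rot: [0.754, -0.657, 0.0, 0.001]
contact_force: [0.5, 0.7, 0.7]
gripper_width: 60.0
grasp_force: 0.0
```

arm_command:
  steps: [0, 0, 0, 0, 0, 0, 0, 0, 0, 0, 0, 0, 0, 0, 0, 0, 0, 0, 0, 0]
  grip: 0.02

```text
clock: 4.03
position: [478.3, 310.1, 104.0]
ee_rot: [0.753, -0.658, 0.0, -0.001]
contact_force: [-3.3, 1.1, 5.8]
gripper_width: 36.4
grasp_force: 60.1
```

arm_command:
  steps: [0, 0, 0, -0.165, 0, 0, 0, -0.165, 0, 0, 0, -0.165, 0, 0, 0, -0.165, 0, 0, 0, 0]

```text
clock: 4.65
position: [478.4, 310.1, 104.0]
ee_rot: [0.926, -0.378, 0.001, -0.001]
contact_force: [-3.5, 1.5, 6.4]
gripper_width: 36.7
grasp_force: 60.3
```

arm_command:
  steps: [0, 0, 0, -0.165, 0, 0, 0, -0.165, 0, 0, 0, -0.165, 0, 0, 0, -0.165, 0, 0, 0, 0, 0, 0, 0, 0]

```text
clock: 5.4
position: [478.4, 310.2, 104.0]
ee_rot: [0.998, -0.058, 0.001, -0.001]
contact_force: [-3.9, 1.4, 6.1]
gripper_width: 36.7
grasp_force: 60.3
```

```bash
python3 -c "
from h import *
s=read_state();print(s['wrist_torque'],s['contact_force'],s['joints'])"
```

```text
[0.38836153 0.86080114 0.0417345 ] [-3.89910546  1.35522745  6.14312012] [ 8.59397024e-01  4.14377108e-01 -2.99081049e-01  1.34389795e-04
 -8.54193314e-01  5.96201895e-01]
```

arm_command:
  steps: [0, 0, 0, 0, 0, 0, 0, 0, 0, 0, -0.02, 0, 0, 0, -0.05, 0, 0, 0, -0.05, 0.165, 0, 0, -0.04, 0.165, 0, 0, 0, 0.165, 0, 0, 0, 0.165, 0, 0, 0, 0.165, 0, 0, 0, 0.165, 0, 0, 0, 0.165, 0, 0, 0, 0.165, 0.05, 0.025, 0, 0, 0.02, 0.025, 0, 0, 0, 0, 0, 0, 0, 0, 0, 0]
  grip: 0.06

```text
clock: 7.4
position: [438.1, 233.4, 262.5]
ee_rot: [0.753, -0.658, 0.0, -0.0]
contact_force: [-0.9, 0.1, -1.2]
gripper_width: 60.0
grasp_force: 0.0
```

Run:
```python
from h import *
s=read_state();print(s["position"],s["ee_rot"],s["gripper_width"])
im=get_image("wrist")
cv2.imwrite("pics/w2.png",cv2.convertScaleAbs(im[:,:,::-1],alpha=1.4))
```

```text
[438.11133661 233.36154265 262.47901268] [ 7.53143351e-01 -6.57856332e-01  1.05568417e-04 -3.58789739e-04] 60.04328491767196
```

View pics/w2.png

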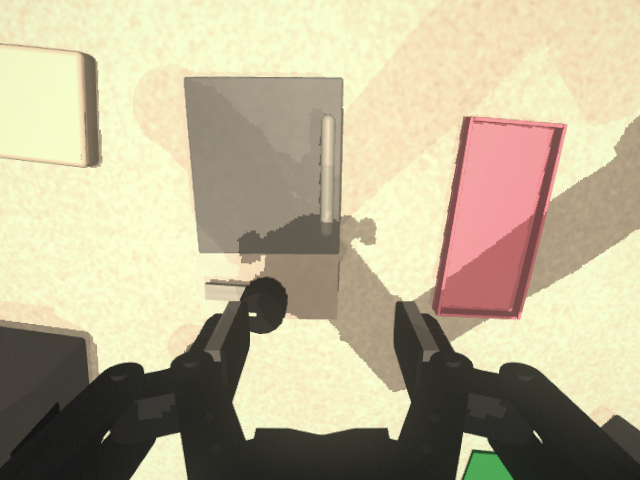

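The cap is turned and the tongue at (207,290) now points along +x, clear of the flap. The bar runs from (328,115) to (326,235).

Run:
```python
from fit import fit
from h import *
fit([("wrist",[[62.5,-107,91.5],[-62.5,-107,91.5],[-62.5,39,91.5],[62.5,39,91.5],[-50.5,-74,132],[-50.5,6,132]],
[(184,77),(343,78),(339,253),(199,252),(328,116),(327,234)])],[487,235,.13])
print(at("wrist",[(328,116),(327,234)],[132,132]).mean(0))
```

```text
[4.84157e+02 2.34151e+02 1.29000e-01] [[-2.3, -0.9], [0.6, -1.6], [0.6, 2.2], [-0.8, 2.2], [0.4, 4.8], [0.1, -1.9]]
[438.71282586 193.14323461 132.        ]
```

arm_command:
  steps: [0.02, 0.002, 0, 0, 0.02, 0.002, 0, 0, 0, 0, 0.05, 0, 0, 0, 0.05, 0, 0, 0, 0.035, 0, 0, 0, 0.019, 0, 0, 0, 0, 0]
  grip: 0.06

```text
clock: 8.32
position: [438.5, 191.4, 107.0]
ee_rot: [0.753, -0.658, -0.0, 0.002]
contact_force: [0.5, -0.5, 1.2]
gripper_width: 60.1
grasp_force: 0.0
```

arm_command:
  steps: [0, 0, 0, 0, 0, 0, 0, 0, 0, 0, 0, 0, 0, 0, 0, 0, 0, 0, 0, 0, 0, 0, 0, 0]
  grip: 0

```text
clock: 9.07
position: [439.6, 193.3, 109.2]
ee_rot: [0.753, -0.658, 0.0, -0.001]
contact_force: [-1.7, -0.2, 6.7]
gripper_width: 7.7
grasp_force: 58.7
```

Run:
```python
from h import *
s=read_state();print(s["position"],s["contact_force"],s["wrist_torque"],s["joints"])
# arc in tool frame: tool y = -box x, z down
th=np.linspace(0,1.75,17);X=-113*np.cos(th)+42*np.sin(th);Z=113*np.sin(th)+42*np.cos(th)
print(np.c_[-np.diff(X),-np.diff(Z)].round(1).tolist())
```

```text
[439.55161172 193.27870667 109.24948321] [-1.73794419 -0.22820777  6.73910912] [-0.18616574  0.38523722 -0.11042847] [ 7.53790987e-01  2.74671510e-01 -5.07975499e-01  5.36557388e-04
 -7.86797303e-01 -6.18917397e-01]
[[-5.3, -12.1], [-6.5, -11.4], [-7.8, -10.7], [-8.9, -9.7], [-9.9, -8.7], [-10.8, -7.6], [-11.5, -6.4], [-12.2, -5.1], [-12.6, -3.7], [-13.0, -2.3], [-13.1, -0.9], [-13.2, 0.6], [-13.0, 2.0], [-12.7, 3.4], [-12.3, 4.8], [-11.7, 6.1]]
```

arm_command:
  steps: [0, -0.0053, -0.0121, 0, 0, -0.0065, -0.0114, 0, 0, -0.0078, -0.0107, 0, 0, -0.0089, -0.0097, 0, 0, 0, 0, 0]

```text
clock: 9.7
position: [466.5, 196.5, 153.6]
ee_rot: [0.753, -0.658, -0.001, 0.001]
contact_force: [-7.9, 2.2, 6.1]
gripper_width: 7.8
grasp_force: 59.1
```

arm_command:
  steps: [0, -0.0099, -0.0087, 0, 0, -0.0108, -0.0076, 0, 0, -0.0115, -0.0064, 0, 0, -0.0122, -0.0051, 0, 0, -0.0126, -0.0037, 0, 0, -0.013, -0.0023, 0, 0, 0, 0, 0]

```text
clock: 10.58
position: [538.2, 205.7, 189.2]
ee_rot: [0.753, -0.658, 0.001, -0.0]
contact_force: [-2.8, -1.0, 7.4]
gripper_width: 7.3
grasp_force: 61.3
```

arm_command:
  steps: [0, -0.0131, -0.0009, 0, 0, -0.0132, 0.0006, 0, 0, -0.013, 0.002, 0, 0, -0.0127, 0.0034, 0, 0, -0.0123, 0.0048, 0, 0, -0.0117, 0.0061, 0, 0, 0, 0, 0, 0, 0, 0, 0]

```text
clock: 11.58
position: [613.8, 215.3, 169.1]
ee_rot: [0.753, -0.658, 0.001, 0.0]
contact_force: [2.1, -5.8, 0.4]
gripper_width: 7.9
grasp_force: 65.4
```

arm_command:
  steps: [0, 0, 0, 0, 0, 0, 0, 0, 0, 0, -0.02, 0, 0, 0, -0.045, 0, 0, 0, -0.055, 0, -0.01, 0.04, -0.01, 0, -0.01, 0.045, 0, 0, -0.012, 0.044, 0, 0, 0, 0, 0, 0, 0, 0, 0, 0]
  grip: 0.025

```text
clock: 12.82
position: [480.4, 231.6, 300.5]
ee_rot: [0.753, -0.657, 0.0, -0.001]
contact_force: [0.1, -0.8, -0.2]
gripper_width: 25.0
grasp_force: 0.0
```

Run:
```python
from h import *
s=read_state();print(s["position"],s["ee_rot"],s["gripper_width"])
im=get_image("wrist")
cv2.imwrite("pics/w3.png",cv2.convertScaleAbs(im[:,:,::-1],alpha=1.6))
```

```text
[480.37849524 231.55251151 300.47911328] [ 7.53492747e-01 -6.57455529e-01  1.28536902e-04 -9.43925602e-04] 25.019719390732405
```

View pics/w3.png

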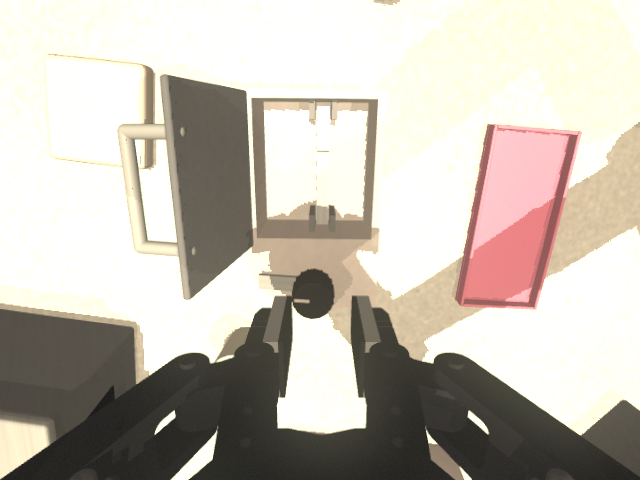

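The flap stands open past upright, and the chamber at (315,165) shows the slot rails at (323,110) and (322,218). The plate is washed out, so I'll take an unbrightened crop.

Run:
```python
from h import *
im=get_image("wrist")[90:250,240:390,::-1].astype(float)
im=np.clip((im-100)*1.65,0,255).astype(np.uint8)
cv2.imwrite("pics/w4.png",cv2.resize(im,(560,597),interpolation=cv2.INTER_CUBIC))
print(proj("wrist",[[482,199.1,78]]))
```

```text
[[324.0259177  172.55191398]]
```

View pics/w4.png

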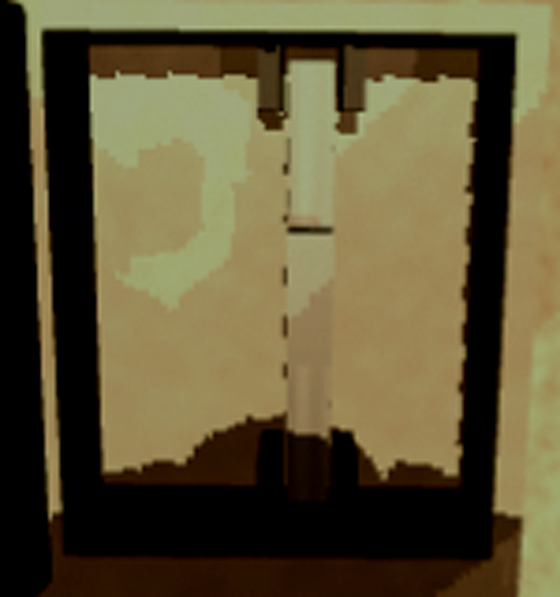

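arm_command:
  steps: [0.017, 0.001, 0, 0, 0.0175, 0.0015, 0, 0, 0, 0, 0.05, 0, 0, 0, 0.05, 0, 0, 0, 0.05, 0, 0, 0, 0.04, 0, 0, 0, 0.03, 0, 0, 0, 0.02, 0, 0, 0, 0.011, 0, 0, 0, 0, 0]
  grip: 0.04

```text
clock: 14.18
position: [482.2, 195.5, 48.7]
ee_rot: [0.753, -0.658, -0.0, 0.001]
contact_force: [0.4, -0.1, 0.5]
gripper_width: 40.3
grasp_force: 0.0
```

arm_command:
  steps: [0, 0, 0, 0, 0, 0, 0, 0, 0, 0, 0, 0, 0, 0, 0, 0, 0, 0, 0, 0]
  grip: 0

```text
clock: 14.8
position: [482.8, 196.7, 50.0]
ee_rot: [0.753, -0.658, 0.0, -0.001]
contact_force: [0.4, -0.6, 5.5]
gripper_width: 11.1
grasp_force: 60.7
```

arm_command:
  steps: [0, 0, -0.01, 0, 0, 0, -0.01, 0, 0, 0, -0.015, 0, 0, 0, -0.02, 0, 0, 0, -0.025, 0, 0, 0, -0.03, 0, 0, 0, -0.03, 0, 0, 0, 0, 0, 0, 0, 0, 0]

```text
clock: 15.92
position: [480.6, 195.6, 188.3]
ee_rot: [0.753, -0.658, -0.001, 0.001]
contact_force: [-0.2, 0.1, -2.0]
gripper_width: 11.0
grasp_force: 59.9
```

Run:
```python
from h import *
s=read_state();print(s["contact_force"],s["wrist_torque"],s["joints"])
a=2*np.arctan2(s["ee_rot"][1],s["ee_rot"][0]);d=np.array([521,-230])-s["position"][:2];print(a,d)
an=0.257-np.pi/2;print("roll",a-an)
print(d@[np.cos(a),np.sin(a)],d@[np.sin(a),-np.cos(a)])
```

```text
[-0.18953562  0.08111278 -1.99862829] [0.00265507 0.02842677 0.01723305] [ 0.69892634  0.244042   -0.31196562 -0.00125119 -1.01767752 -0.56345379]
-1.435982625625272 [  40.37392176 -425.61526757]
roll -0.12218629883037546
427.1798851964641 17.197535602291325
```

arm_command:
  steps: [0.01, 0, 0, 0, 0.02, 0.001, 0, 0, 0.035, 0.002, 0, 0, 0.04, 0.002, 0, 0, 0.04, 0.002, 0, 0, 0.04, 0.002, 0, 0, 0.04, 0.002, 0, 0, 0.04, 0.002, 0, 0, 0.035, 0.001, 0, -0.04, 0.025, 0.001, 0, -0.04, 0.012, 0, 0, -0.042, 0, 0, 0, 0, 0, 0, 0, 0]

```text
clock: 17.55
position: [513.9, -139.6, 188.7]
ee_rot: [0.792, -0.611, -0.0, 0.0]
contact_force: [-0.1, 0.6, -1.9]
gripper_width: 10.9
grasp_force: 59.9
```

Run:
```python
from h import *
s=read_state();print(s["position"],s["ee_rot"],s["gripper_width"],s["contact_force"])
im=get_image("wrist")
cv2.imwrite("pics/w5.png",im[:,:,::-1])
```

```text
[ 513.88535491 -139.56994392  188.67465309] [ 7.91561867e-01 -6.11088817e-01 -4.53003992e-04  2.52496680e-04] 10.881735530458952 [-0.05563667  0.62132871 -1.92982077]
```

View pics/w5.png

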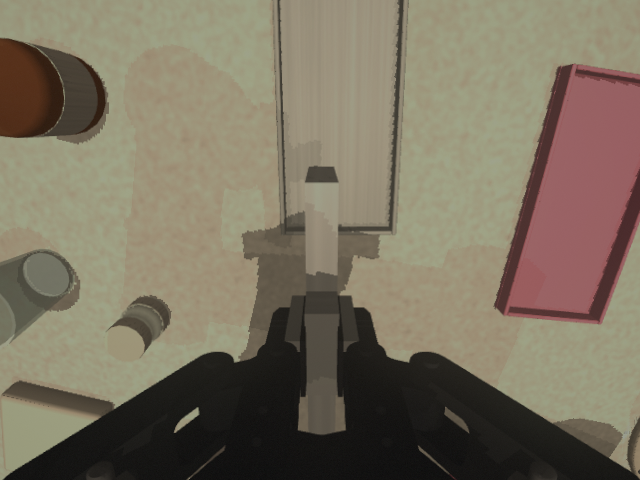

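The plate is held upright and the grey tray is ahead. Its near rim corners are at (285,235) and (396,235), and its sides reach the top of the picture at (274,0) and (408,0).

Run:
```python
from h import *
s=read_state()
P=at("wrist",[(285,235),(396,235),(274,0),(408,0)],[20]*4)[:,:2];print(P)
print("width",np.linalg.norm(P[0]-P[1]))
u=(P[2]-P[0])+(P[3]-P[1]);u/=np.linalg.norm(u);print("yaw tray",np.arctan2(u[0],-u[1]))
c=(P[0]+P[1])/2+110*u;print("centre",c)
a=2*np.arctan2(s["ee_rot"][1],s["ee_rot"][0]);d=np.array(c)-s["position"][:2]
an=np.arctan2(u[1],u[0]);print("roll",a-an,d@[np.cos(a),np.sin(a)],d@[np.sin(a),-np.cos(a)])
```

```text
[[ 539.84395447 -117.39870063]
 [ 447.34455057 -141.70734903]
 [ 588.43905593 -289.56625823]
 [ 494.01204818 -314.6879126 ]]
width 95.64021177985715
yaw tray 0.26930028924532334
centre [ 522.86052369 -235.58832731]
roll -0.012671248665055979 95.38389817183501 15.920408364978332
```

arm_command:
  steps: [0.01, 0.002, 0, 0, 0.02, 0.003, 0, 0, 0.025, 0.004, 0, -0.007, 0.02, 0.003, 0, 0, 0.012, 0.002, 0, 0, 0.0065, 0.0015, 0.01, 0, 0, 0, 0.014, 0, 0, 0, 0.014, 0, 0, 0, 0.007, 0, 0, 0, 0.0035, 0, 0, 0, 0, 0, 0, 0, 0, 0, 0, 0, 0, 0, 0, 0, 0, 0]

```text
clock: 19.35
position: [523.7, -233.7, 140.8]
ee_rot: [0.794, -0.608, 0.0, -0.0]
contact_force: [0.1, -0.1, -1.7]
gripper_width: 11.0
grasp_force: 59.8
```

Run:
```python
from h import *
s=read_state();print(s["position"],s["ee_rot"],s["gripper_width"],s["contact_force"],abs(s["joint_vel"]).max())
a=get_image("scene")[100:400,60:480,::-1];b=get_image("side")[100:400,200:580,::-1]
cv2.imwrite("pics/end.png",cv2.convertScaleAbs(np.hstack([a,b]),alpha=1.5))
```

```text
[ 523.70277897 -233.7339435   140.78063825] [ 7.94005578e-01 -6.07910407e-01  2.47010992e-04 -1.34362617e-04] 10.996217367281847 [ 0.12933146 -0.07360209 -1.73141213] 0.001915945664313877
```

View pics/end.png

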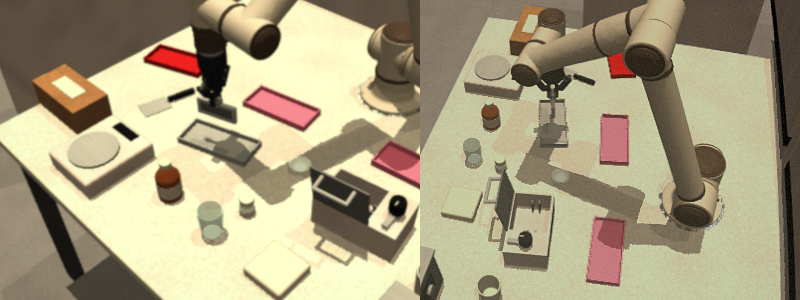

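The plate is held upright over the grey tray, in line with its length. The flap is still open and the bystanders haven't moved, so I'm handing it in.

```bash
python3 -c "
from bench import *
print(job_done())"
```

```text
the job is handed in; nothing more can be done
None
```

I handed the job in at about 19.5 s: the cap is unscrewed, the flap stands open past upright, and the plate is held still and in line over the middle of the grey tray, its lower edge about 10 cm above the bench.

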